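Square a ragged pile of model blanks and load the pack in its cradle

TASK

Take the ragged pile of four blanks out of the wooden rack, where only its short ends can be reached, and set it down on the dark wooden squaring board. Tap the pile home against the brass end stop and both side stops until all its edges line up, then pick up the squared pack, now by its long sides since the cradle leaves no room at the ends, and lay it flat on the floor of the blue cradle, midway between the open sides, with its edges still lined up. Leave the other things on the bench where they are.

Things in the scene. Friction and masses are not known exactly. Their poses are not given: they have to be found in the camera images.
- blank1: hardboard blank, a flat plate 60 x 40 x 6 mm, about 16 g, painted crimson, lowest in the pile at the start; origin at the centre of its underside, x along its 60 mm length, y along its 40 mm width, z up
- blank2: hardboard blank, a flat plate 60 x 40 x 6 mm, about 16 g, painted ochre yellow, second from below at the start; origin at the centre of its underside, x along its 60 mm length, y along its 40 mm width, z up
- blank3: hardboard blank, a flat plate 60 x 40 x 6 mm, about 16 g, painted dark brown, third from below at the start; origin at the centre of its underside, x along its 60 mm length, y along its 40 mm width, z up
- blank4: hardboard blank, a flat plate 60 x 40 x 6 mm, about 16 g, painted green, on top of the pile at the start; origin at the centre of its underside, x along its 60 mm length, y along its 40 mm width, z up
- rack: pale wooden rack, fixed on the bench, with the pile of blanks (24 mm high, ragged by up to 8 mm) lying lengthwise along its x. Origin at the centre of its underside, z up. Floor 14 mm above the bench, 50 mm long in x, so blanks overhang its open x ends. Walls along both long sides: inner faces at y = +-26 mm, 8 mm thick, 50 mm long, tops 48 mm above the bench, leaving no room for fingers
- jig: squaring board, fixed on the bench: dark wood, 150 (x) by 130 (y) by 16 mm. Origin at the centre of its underside, z up. Brass stops rise 24 mm above its top: an end stop along y, face at x = +55 mm, from y = -20 to +40 mm; two side posts, 8 mm wide, at x = 0 and +50 mm, faces at y = +45 mm, 42 mm apart inside. A finger groove, 12 mm deep, runs along y from x = +11 to +39 mm. Open on -x and -y
- home (a point): point on the squaring board's top (16 mm above the bench), at x = +25, y = +25 mm of the board, same axes: a blank with its length along the board's x, pushed home against all three stops, is centred over it. Blanks slide on the board under a push of 1 N or so, and 6 to 8 N seats the pile
- cradle: cradle, fixed on the bench: dark steel floor 34 mm wide in y, top 14 mm above the bench, between two blue cheeks 10 mm thick, 50 mm wide in y, tops 44 mm above the bench, inner faces at x = +-35 mm. Origin at the centre of its underside, z up. The pack goes in with its 60 mm length along x, 5 mm to spare at each end (no room for a finger there); both y sides are open
- bucket_a: crimson miniature wooden bucket, 42 mm across, 42 mm high; a bystander to be left alone; origin on its underside
- bucket_b: crimson miniature wooden bucket, 42 mm across, 42 mm high; a bystander to be left alone; origin on its underside
- basket_a: crimson miniature wicker basket with lid, 38 mm across, 40 mm high; a bystander to be left alone; origin on its underside
- basket_b: brown miniature wicker basket with lid, 38 mm across, 40 mm high; a bystander to be left alone; origin on its underside
- pliers: pliers with blue and beige handles, about 155 mm long, lying along own x; a bystander to be left alone; origin on its underside
- tweezers: steel tweezers, 115 mm long, lying along own x; a bystander to be left alone; origin on its underside
- paint_pot: small ochre paint pot with a black cap, 34 mm across, 36 mm high; a bystander to be left alone; origin on its underside
- screwdriver: screwdriver with a wooden handle, 170 mm long, lying along own x; a bystander to be left alone; origin on its underside
Things that resemble listed ones, but are neither listed nor needed, are in the scene too. Of the things shaped like the jig, the wood one is meant.

How it is judged:
On the way, in this order (a step that is already met when the one before it is completed fails the run):
1. all four blanks lie stacked on the squaring board (x of blank1 in the frame of jig between -0.06 and 0.035 m and y of blank1 in the frame of jig between -0.055 and 0.035 m and z of blank1 in the frame of jig between 0.012 and 0.038 m and x of blank2 in the frame of jig between -0.06 and 0.035 m and y of blank2 in the frame of jig between -0.055 and 0.035 m and z of blank2 in the frame of jig between 0.012 and 0.038 m and x of blank3 in the frame of jig between -0.06 and 0.035 m and y of blank3 in the frame of jig between -0.055 and 0.035 m and z of blank3 in the frame of jig between 0.012 and 0.038 m and x of blank4 in the frame of jig between -0.06 and 0.035 m and y of blank4 in the frame of jig between -0.055 and 0.035 m and z of blank4 in the frame of jig between 0.012 and 0.038 m), for 0.2 s.
2. all four blanks are home against the end stop and the side stops (within 3 mm each way, 0.06 rad) (x of blank1 in the frame of jig between 0.022 and 0.028 m and y of blank1 in the frame of jig between 0.022 and 0.028 m and z of blank1 in the frame of jig between 0.012 and 0.038 m and angle between the x axis of each of blank1, blank2, blank3, blank4 and the x axis of jig, either way round below 0.06 rad and x of blank2 in the frame of jig between 0.022 and 0.028 m and y of blank2 in the frame of jig between 0.022 and 0.028 m and z of blank2 in the frame of jig between 0.012 and 0.038 m and x of blank3 in the frame of jig between 0.022 and 0.028 m and y of blank3 in the frame of jig between 0.022 and 0.028 m and z of blank3 in the frame of jig between 0.012 and 0.038 m and x of blank4 in the frame of jig between 0.022 and 0.028 m and y of blank4 in the frame of jig between 0.022 and 0.028 m and z of blank4 in the frame of jig between 0.012 and 0.038 m), for 0.2 s.
At the end, for the whole second after the job is handed in: All four blanks lie stacked flat (within 0.06 rad) and at rest on the cradle's floor between its cheeks, centres within 10 mm of its middle across the open sides and 6.5 mm along it, with any two blanks within 3 mm and 0.06 rad of each other (x of blank1 in the frame of cradle between -0.0065 and 0.0065 m and y of blank1 in the frame of cradle between -0.01 and 0.01 m and z of blank1 in the frame of cradle between 0.01 and 0.036 m and angle between each of blank1, blank2, blank3, blank4's own z axis and vertical below 0.06 rad and linear speed of each of blank1, blank2, blank3, blank4 below 0.02 m/s and x of blank2 in the frame of cradle between -0.0065 and 0.0065 m and y of blank2 in the frame of cradle between -0.01 and 0.01 m and z of blank2 in the frame of cradle between 0.01 and 0.036 m and x of blank3 in the frame of cradle between -0.0065 and 0.0065 m and y of blank3 in the frame of cradle between -0.01 and 0.01 m and z of blank3 in the frame of cradle between 0.01 and 0.036 m and x of blank4 in the frame of cradle between -0.0065 and 0.0065 m and y of blank4 in the frame of cradle between -0.01 and 0.01 m and z of blank4 in the frame of cradle between 0.01 and 0.036 m and horizontal distance between blank1 and blank2 below 0.003 m and angle between the x axis of blank1 and the x axis of blank2, either way round below 0.06 rad and horizontal distance between each of blank1, blank2 and blank3 below 0.003 m and angle between the x axis of each of blank1, blank2 and the x axis of blank3, either way round below 0.06 rad and horizontal distance between each of blank1, blank2, blank3 and blank4 below 0.003 m and angle between the x axis of each of blank1, blank2, blank3 and the x axis of blank4, either way round below 0.06 rad); the robot touches nothing.
It fails at once if another thing on the bench is moved by more than 25 mm (distance of any of bucket_a, bucket_b, basket_a, basket_b, pliers, tweezers, paint_pot, screwdriver from where it was at the start of the episode above 0.025 m).
It also fails if it takes over 72 s, if anything falls off the work surface, if the arm or the gripper's body presses on something with over 40 N, if the wrist force passes 120 N, or if a joint passes its speed limit or range.

ROBOT

A 6-joint arm with a two-finger parallel gripper is mounted at the origin on the work surface. World frame = base frame: x ahead of the robot, y to its left, z up, the work surface at z = 0. Lengths are in m, angles in rad, forces in N, time in s.
With the tool pointing down it reaches from about 0.3 to 0.875 m from the base axis. Payload 6.4 kg.
Tool frame: the origin (TCP) lies between the finger pads; the fingertips stand 19 mm ahead of it and the grasp point (between the pads) is the TCP (ctrl.tips_ahead is the z of the fingertips in the tool frame, in m); z points along the fingers, y is the line along which they close (so a half turn about z gives the same grasp; the last joint's range is limited). The gripper opens to 85 mm and grips with 20 to 120 N. Pads are 22 mm wide; open, the fingers measure 114 mm over their backs; the gripper's body (76 mm by 85 mm) begins 54 mm behind the grasp point. The pads swing forward as they close: fully open they stand 13 mm farther back than shut.
Start: joints at [0.955, 0.181, 1.607, -0, 1.354, -0.206], TCP at [0.229, 0.527, 0.25] pointing down, gripper open.
Joint ranges: [-2.99, 2.99], [-0.89, 2.07], [0.3, 2.58], [-1.14, 4.28], [0, 2.63], [-3.12, 3.12]. Speed limits (rad/s): [2.57, 2.57, 3.01, 3.14, 3.14, 3.14].

INTERFACE

Orientations are given as a unit quaternion [w, x, y, z].
In Python, from bench import readout, vision, ctrl gives the robot as it stands.
- The arm moves only by the tool play_rows, never from a script. Its arguments are lists of equal length, an entry for each row: "xyz": the shift along the tool's x, y, z in mm, a list of three; "rot": the turn, a rotation vector about the tool's x, y, z in rad, a list of three; "grip": the opening, from 0 (shut) to 1 (fully open). In form: {"xyz": [[x, y, z], ...], "rot": [[rx, ry, rz], ...], "grip": [grip, ...]}. A call has exactly 10 rows; each row is the pose to reach, as a shift and turn from the pose commanded when the call began, along the tool's axes at that moment; what a row does not reach only later rows make up. A row lasts 1/8 s, in which the tool goes at most 62.5 mm and 10.7 degrees, less where a joint would pass 70% of its speed; a pose out of reach is approached as far as the arm can. A call with a gripper value outside its range is refused whole. The fingers move at their own pace and stop on an object; the grip force is fixed at half the most. Time passes only in rows, so rows that repeat a pose let the fingers close, or fill a call up. It gives the time, the measured TCP pose, the force, the opening and the grip force at its end, in the units of the state.
- readout.get_obs(): the state, without advancing time (a new reading comes with each control period).
- vision.camera(name): name is "side" or "top"; returns a dict with "color" (420x560x3 uint8, red, green, blue), "depth" (420x560 float32, m along the optical axis (not along the pixel's ray), 0 where there is no reading), "camera_matrix" (3x3 intrinsics, pixels), "extrinsics" (4x4, takes a point from camera to world coordinates). Camera axes: x right, y down, z forward; pixel columns grow to the right and rows downward; lengths in m; the calibration is good to about 2 mm. A picture is of the moment at which its call begins.
- ctrl.hand_in(): hands the job in; it is judged then, once.
The state is a dict: "time_s": time; "q": joint angles; "dq": joint speeds; "joint_efforts": joint torques, N m; "eef_pos": TCP position; "eef_rot": TCP orientation; "wrist_force": force on the tool from outside, world axes, zero at the start; "torque": the same for the moment, N m; "opening": opening from 0.0 (shut) to 1.0 (fully open); "grasp_force": force on a finger pad.
Only numpy, scipy, OpenCV 4.12 (cv2) and the standard library are available. Lean on these libraries where they do the work, as an engineer would, in place of code of your own. Each camera call takes 0.05 s, during which the arm holds its last target. There are 200 camera calls.

## Working session

There is one attempt and no reset: what is moved stays moved. The work goes in short steps, Python scripts to look and compute and a tool call to move; the robot and the scene stay as the last step left them, time stands still between calls to the robot, and variables do not carry over. Pictures are saved under pics/ and viewed, at most 10 in all, crops included, and the job is handed in when it is done.

Besides the shell and the picture viewer there is one more tool, called after "Emit:" as a command line: name --argument value ..., lists and objects as JSON in quotes. play_rows: Moves the arm, as the interface text tells. Its arguments: {"type":"object","properties":{"xyz":{"type":"array","items":{"type":"array","items":{"type":"number"}}},"rot":{"type":"array","items":{"type":"array","items":{"type":"number"}}},"grip":{"type":"array","items":{"type":"number"}}},"required":["xyz","rot","grip"]}

```bash
ls; mkdir -p pics; cat > h.py <<'E'
import numpy as np, cv2
from bench import readout, vision, ctrl
def cam(n):
    return vision.camera(n)
def pts(c):
    d=c["depth"];K=c["camera_matrix"];T=c["extrinsics"]
    v,u=np.mgrid[:d.shape[0],:d.shape[1]]
    P=np.stack([(u-K[0,2])/K[0,0]*d,(v-K[1,2])/K[1,1]*d,d],-1)
    W=P@T[:3,:3].T+T[:3,3]; W[d<=0]=np.nan
    return W
def ray(c,u,v,z):
    K=c["camera_matrix"];T=c["extrinsics"]
    r=T[:3,:3]@np.array([(u-K[0,2])/K[0,0],(v-K[1,2])/K[1,1],1]);o=T[:3,3]
    return o+r*(z-o[2])/r[2]
E
python3 - <<'E'
from h import *
for n in ("top","side"):
    c=cam(n);cv2.imwrite(f"pics/{n}0.png",c["color"][:,:,::-1]);np.savez(f"{n}0.npz",**c)
    print(c["camera_matrix"],c["extrinsics"])
print(readout.get_obs())
E
```

```text
pics
[[508.21908239   0.         274.94802369]
 [  0.         508.21908239 203.0320629 ]
 [  0.           0.           1.        ]] [[-0.01726149 -0.98169427  0.18967974  0.28916563]
 [-0.9996163   0.02105432  0.01799897  0.06484473]
 [-0.02166307 -0.18929627 -0.98168102  1.28679885]
 [ 0.          0.          0.          1.        ]]
[[445.97336123   0.         280.55414779]
 [  0.         445.97336123 209.645371  ]
 [  0.           0.           1.        ]] [[ 0.99196813 -0.07625031  0.10092134  0.39310028]
 [-0.12538944 -0.69772049  0.705311   -0.76973666]
 [ 0.0166347  -0.71230051 -0.70167747  0.90646988]
 [ 0.          0.          0.          1.        ]]
{'time_s': 0.1, 'q': array([ 9.54674012e-01,  1.81456598e-01,  1.60791452e+00,  9.26044868e-06,
        1.35381994e+00, -2.06276987e-01]), 'dq': array([ 0.00072605, -0.00100606, -0.00062286,  0.00099004, -0.00030082,
        0.00018258]), 'joint_efforts': array([ 1.04287290e-03, -4.45874012e+01, -3.52236915e+01, -2.62119383e-04,
        3.96974749e-03,  2.26174586e-05]), 'eef_pos': array([0.22880783, 0.5269975 , 0.24947679]), 'eef_rot': array([-3.23592082e-04,  2.03492357e-01,  9.79076208e-01, -7.30774210e-04]), 'wrist_force': array([-0.11788995,  0.55262524, -0.8787025 ]), 'torque': array([ 0.01622846, -0.01296179,  0.01303381]), 'grasp_force': 0.0, 'opening': 1.0003148207630426}
```

View pics/top0.png

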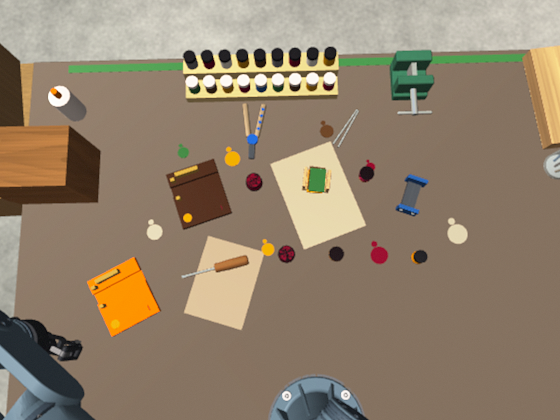

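View pics/side0.png

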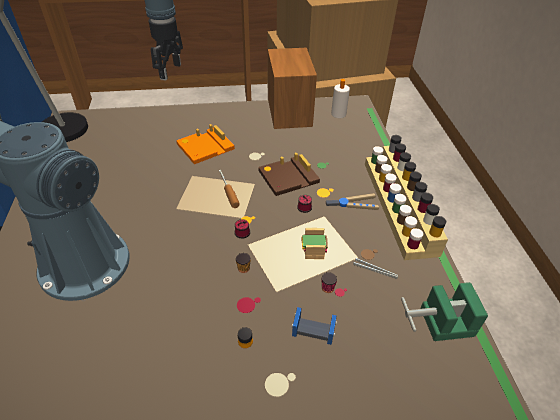

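The top view shows the wood jig at about (199,193), the rack with the pile at (317,180) and the cradle at (411,195). The orange board at (123,296) is the decoy. I'll enlarge these crops.

```bash
python3 - <<'E'
from h import *
t=dict(np.load("top0.npz"));s=dict(np.load("side0.npz"))
def crop(c,u,v,r,k): return cv2.resize(c["color"][v-r:v+r,u-r:u+r,::-1],(k,k),interpolation=cv2.INTER_CUBIC)
m=np.vstack([np.hstack([crop(t,200,192,40,266),crop(t,317,180,24,266),crop(t,411,195,26,266)]),
 np.hstack([crop(s,290,172,36,266),crop(s,315,242,24,266),crop(s,315,325,28,266)])])
cv2.imwrite("pics/m.png",m)
W=pts(t)
def rect(sel,name):
    P=W[sel][:,:2]; (c,sz,a)=cv2.minAreaRect((P*1000).astype(np.float32)); print(name,len(P),np.round(c,1),np.round(sz,1),a,"zmed",np.median(W[sel][:,2]))
u0=np.zeros(W.shape[:2],bool)
def box(u,v,r):
    b=u0.copy();b[v-r:v+r,u-r:u+r]=1;return b
z=W[:,:,2]
col=t["color"].astype(int)
for nm,u,v,r,lo,hi in [("jig",200,192,42,.010,.022),("jigstops",200,192,42,.030,.05),("rackall",317,180,22,.03,.06),("cradfloor",411,195,24,.008,.02),("cheeks",411,195,24,.036,.05),("bench",330,300,10,-.02,.02)]:
    rect(box(u,v,r)&(z>lo)&(z<hi),nm)
hsv=cv2.cvtColor(t["color"],cv2.COLOR_RGB2HSV)
g=box(317,180,20)&(hsv[:,:,0]>50)&(hsv[:,:,0]<90)&(hsv[:,:,1]>120)
rect(g,"green")
E
```

```text
jig 2177 [567.6 287.3] [159.4 130.6] 18.331722259521484 zmed 0.016171630614672194
jigstops 158 [596.1 327.8] [ 48.  100.1] 60.482913970947266 zmed 0.039390598594179926
rackall 550 [590.  -16.2] [68.  65.2] 83.12044525146484 zmed 0.038685035195830886
cradfloor 372 [ 538.9 -253.5] [50.9 91.7] 69.0724105834961 zmed 0.013740346342898224
cheeks 178 [ 545.6 -255.3] [49.7 91.1] 69.20728302001953 zmed 0.042765540837005234
bench 400 [291.1 -42.9] [48.2 46.5] 89.00770568847656 zmed -3.10993187795372e-05
green 334 [590. -19.] [37.6 61. ] 83.7706069946289 zmed nan
```

View pics/m.png

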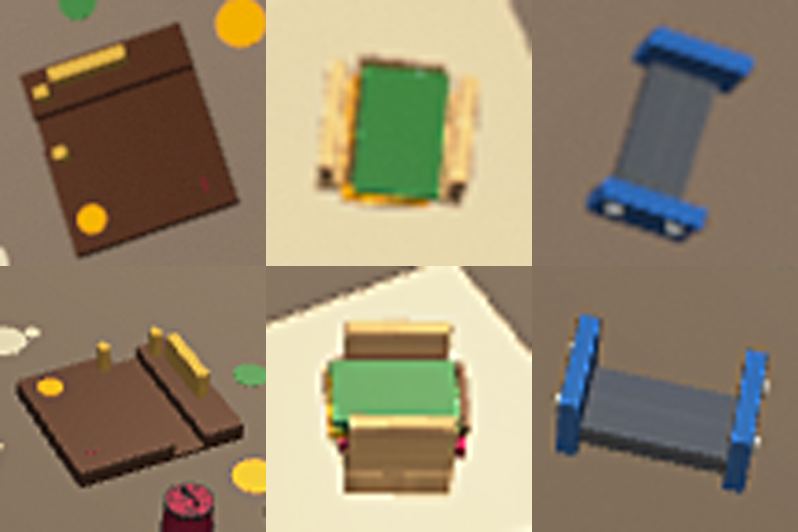

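The crops show the jig's end stop at the far (+x) side with its posts at the left (+y). In the rack, the pile's top is green. The cradle's cheeks stand at its near and far ends. Next I'll refine the poses.

```bash
cat >> h.py <<'E'
def fit(P,yaw,iters=3,bin=3.):
    """P Nx2 mm; refine rect centre/yaw from per-bin extremes. returns centre,yaw(rad),size"""
    for _ in range(iters):
        R=np.array([[np.cos(yaw),np.sin(yaw)],[-np.sin(yaw),np.cos(yaw)]]);Q=P@R.T
        L=[];sl=[]
        for a,b in((0,1),(1,0)):
            k=np.floor(Q[:,b]/bin);ks=np.unique(k)[2:-2]
            for f in(np.min,np.max):
                xb=(ks+.5)*bin;e=np.array([f(Q[k==i,a]) for i in ks])
                g=np.abs(e-np.median(e))<5
                p=np.polyfit(xb[g],e[g],1);L.append(np.median(e));sl.append((-p[0] if a==0 else p[0],len(ks)))
        c=np.array([(L[0]+L[1])/2,(L[2]+L[3])/2]);c=R.T@c
        yaw+=np.average([s for s,_ in sl],weights=[n**2 for _,n in sl])
    return c,yaw,(L[1]-L[0],L[3]-L[2])
def goto(x,y,z,psi):
    """shift (mm) and turn in tool axes to reach world mm target with tool y at yaw psi(deg), pointing down"""
    from scipy.spatial.transform import Rotation as Ro
    o=readout.get_obs();q=o["eef_rot"];R=Ro.from_quat([q[1],q[2],q[3],q[0]])
    p=np.radians(psi);yt=np.array([np.cos(p),np.sin(p),0]);zt=np.array([0,0,-1.]);xt=np.cross(yt,zt)
    T=Ro.from_matrix(np.stack([xt,yt,zt],1))
    d=R.inv().apply(np.array([x,y,z])-o["eef_pos"]*1000)
    print("t",round(o["time_s"],2),"pos",np.round(o["eef_pos"]*1000,1),"F",np.round(o["wrist_force"],1),"open",round(o["opening"],3),"gf",round(o["grasp_force"],1))
    print("shift",np.round(d,1),"turn",np.round((R.inv()*T).as_rotvec(),4))
E
python3 - <<'E'
from h import *
t=dict(np.load("top0.npz"))
W=pts(t)*1000;z=W[:,:,2];v,u=np.mgrid[:420,:560]
def bx(a,b,r): return (abs(u-a)<r)&(abs(v-b)<r)
m=bx(200,192,42)&(z>12.5)&(z<50);r=fit(W[m][:,:2],np.radians(18.3));print("jig",r,np.degrees(r[1]))
jc=r
st=bx(200,192,42)&(z>37)&(z<43);Q=W[st][:,:2]
R=lambda y:np.array([[np.cos(y),np.sin(y)],[-np.sin(y),np.cos(y)]])
q=(Q-jc[0])@R(jc[1]).T; e=q[q[:,0]>40]; 
for nm,w in(("endstop",q[(q[:,1]<42)&(q[:,0]>40)]),("post0",q[(q[:,0]<25)]),("post50",q[(q[:,1]>42)&(q[:,0]>25)])): 
    if len(w): print(nm,len(w),w.min(0),w.max(0))
m=bx(411,195,24)&(z>39.5)&(z<48);r=cv2.minAreaRect(W[m][:,:2].astype(np.float32));print("cradle",r)
try:
    r=fit(W[m][:,:2],np.radians(-20.9));print(r,np.degrees(r[1]))
except Exception as ex: print(ex)
m=bx(411,195,24)&(z>9);r=fit(W[m][:,:2],np.radians(-20.9));print("cr all",r,np.degrees(r[1]))
m=bx(317,180,24)&(z>44)&(z<52);print("rackwalls",cv2.minAreaRect(W[m][:,:2].astype(np.float32)),m.sum())
hsv=cv2.cvtColor(t["color"],cv2.COLOR_RGB2HSV)
g=bx(317,180,20)&(hsv[:,:,0]>50)&(hsv[:,:,0]<90)&(hsv[:,:,1]>120)&(z>34)
r=fit(W[g][:,:2],np.radians(-6.2));print("green",r,np.degrees(r[1]),np.nanmedian(z[g]))
m=bx(317,180,24)&(z>12)&(z<42);print("pile",cv2.minAreaRect(W[m][:,:2].astype(np.float32)))
print(ctrl.tips_ahead)
goto(590,-17,140,-6.5)
E
```

```text
jig (array([564.08922785, 286.04109546]), np.float64(0.3105002327413267), (np.float64(147.96328463292332), np.float64(127.28948215045449))) 17.7903528739078
endstop 77 [ 53.62887242 -19.37225307] [65.44144176 40.42406112]
post0 14 [-4.52187146 44.937253  ] [ 3.85042071 55.03937299]
post50 12 [46.29486264 45.93282241] [54.36140237 55.16236391]
cradle ((545.5872192382812, -255.25711059570312), (49.68025207519531, 91.0555648803711), 69.20728302001953)
(array([ 545.22158771, -255.06150431]), np.float64(-0.368573361961893), (np.float64(88.03264589258856), np.float64(47.304850733429475))) -21.117698081364104
cr all (array([ 544.69681696, -254.80419116]), np.float64(-0.36093825247982986), (np.float64(89.36936228738239), np.float64(33.10592884342361))) -20.68023853192157
rackwalls ((589.7619018554688, -16.461585998535156), (67.94497680664062, 50.33171463012695), 81.89366149902344) 116
green (array([588.238967  , -18.72927201]), np.float64(-0.11502283900779427), (np.float64(55.286353852245384), np.float64(34.8871607219047))) -6.590323222759345 38.102883908572416
pile ((589.674560546875, -14.397289276123047), (65.864501953125, 66.84939575195312), 88.43077850341797)
0.019
t 0.1 pos [228.8 527.  249.5] F [-0.1  0.6 -0.9] open 1.0 gf 0.0
shift [-548.1 -354.8  109.8] turn [-1.6000e-03  7.0000e-04  1.2744e+00]
```

Emit:
play_rows --xyz '[[-55,-36,11],[-110,-71,22],[-165,-107,33],[-219,-142,44],[-274,-178,55],[-329,-213,66],[-384,-249,77],[-439,-284,88],[-494,-320,99],[-548,-355,110]]' --rot '[[0,0,0.13],[0,0,0.26],[0,0,0.39],[0,0,0.52],[0,0,0.65],[0,0,0.78],[0,0,0.91],[0,0,1.04],[0,0,1.17],[0,0,1.3]]' --grip '[1,1,1,1,1,1,1,1,1,1]'

```text
time_s: 1.35
eef_pos: [0.5707, 0.0121, 0.1459]
eef_rot: [-0.0, 0.756, 0.655, -0.0]
wrist_force: [0.6, 0.7, 1.4]
opening: 0.998
grasp_force: 0.0
```

```bash
python3 - <<'E'
from h import *
c=cam("side");cv2.imwrite("pics/s1.png",cv2.resize(c["color"][130:290,220:410,::-1],(760,640))[:600])
goto(590,-16.5,36,-8)
E
```

```text
t 1.4 pos [574.    5.6 144.9] F [ 0.6 -5.5  0.9] open 1.0 gf 0.0
shift [-19.1  19.  109. ] turn [ 0.0024  0.0031 -0.0132]
```

View pics/s1.png

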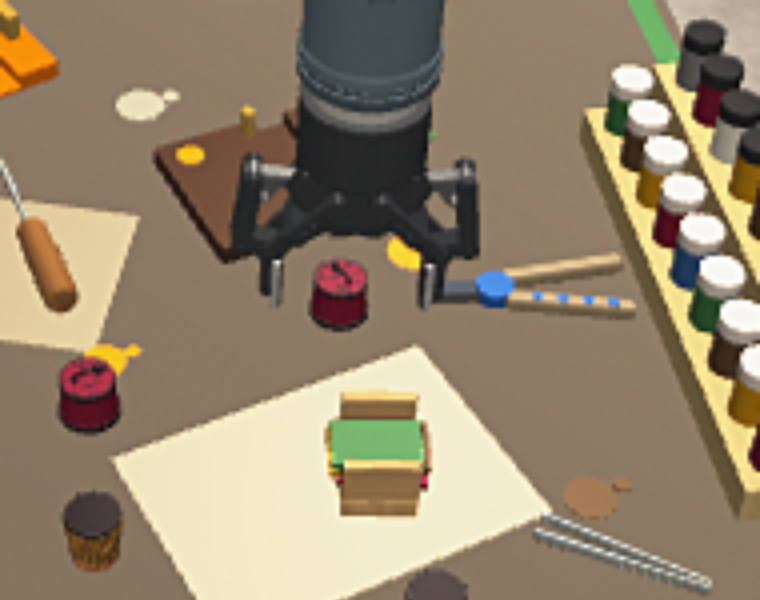

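The gripper hangs short of the rack, at crop (350,230), still closing on its target. I'll move over the pile and lower to about z = 80, then measure the tip height.

Emit:
play_rows --xyz '[[-10,10,0],[-19,19,5],[-19,19,15],[-19,19,30],[-19,19,45],[-19,19,60],[-19,19,65],[-19,19,65],[-19,19,65],[-19,19,65]]' --rot '[[0,0,0],[0,0,0],[0,0,0],[0,0,0],[0,0,0],[0,0,0],[0,0,0],[0,0,0],[0,0,0],[0,0,0]]' --grip '[1,1,1,1,1,1,1,1,1,1]'

```text
time_s: 2.65
eef_pos: [0.5867, -0.0076, 0.0822]
eef_rot: [0.0, 0.755, 0.656, 0.0]
wrist_force: [0.1, 0.2, 0.0]
opening: 1.001
grasp_force: 0.0
```

```bash
python3 - <<'E'
from h import *
c=cam("side");cv2.imwrite("pics/s2.png",cv2.resize(c["color"][150:290,220:410,::-1],(760,560)))
W=pts(c)*1000
o=readout.get_obs();p=o["eef_pos"]*1000
a=np.radians(-8);d=W-p;l=d[...,0]*np.cos(a)+d[...,1]*np.sin(a);w=-d[...,0]*np.sin(a)+d[...,1]*np.cos(a)
for s in(-1,1):
    m=(s*l>25)&(s*l<65)&(abs(w)<16)&(W[...,2]>p[2]-30)&(W[...,2]<150)
    q=W[m][:,2]-p[2];print(s,m.sum(),np.sort(q)[:8],"low:",np.round([l[m][q<q.min()+6].min(),l[m][q<q.min()+6].max()],1))
goto(590,-16.5,36,-8)
E
```

```text
-1 188 [-2.41348583 -0.98873755  0.51951389  0.72791352  1.67672814  2.24025606
  3.56181782  3.97785029] low: [-53.6 -43.6]
1 190 [-4.17484518 -1.25377247  0.42249033  0.75312513  0.95251674  1.34171437
  1.41969633  1.44042753] low: [42.6 53. ]
t 2.7 pos [586.6  -7.6  82.1] F [-0.5  0.4  1.1] open 0.996 gf 0.0
shift [-8.3  4.5 46.1] turn [0.0011 0.0001 0.0006]
```

View pics/s2.png

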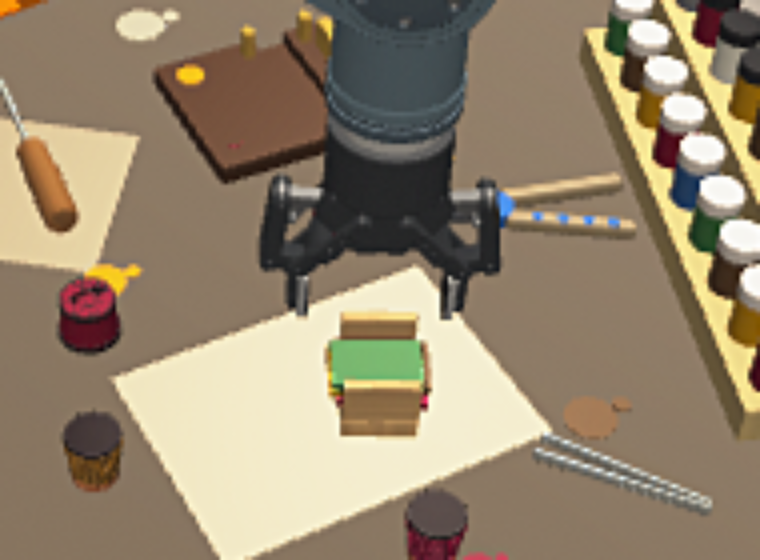

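The open gripper stands over the rack. The fingertips are at crop (300,310) and (447,312), level with the TCP or slightly ahead of it. Now I'll descend and close on the short ends.

Emit:
play_rows --xyz '[[-8.3,4.5,0],[-8.3,4.5,15],[-8.3,4.5,30],[-8.3,4.5,42],[-8.3,4.5,50],[-8.3,4.5,56],[-8.3,4.5,56],[-8.3,4.5,56],[-8.3,4.5,56],[-8.3,4.5,56]]' --rot '[[0,0,0],[0,0,0],[0,0,0],[0,0,0],[0,0,0],[0,0,0],[0,0,0],[0,0,0],[0,0,0],[0,0,0]]' --grip '[1,1,1,1,1,1,1,0.7,0.5,0.3]'

```text
time_s: 3.95
eef_pos: [0.5905, -0.0165, 0.0266]
eef_rot: [0.001, 0.755, 0.656, 0.001]
wrist_force: [0.3, 0.8, 5.3]
opening: 0.691
grasp_force: 65.4
```

Emit:
play_rows --xyz '[[0,0,0],[0,0,0],[0,0,0],[0,0,0],[0,0,-10],[0,0,-25],[0,0,-45],[0,0,-70],[0,0,-90],[0,0,-90]]' --rot '[[0,0,0],[0,0,0],[0,0,0],[0,0,0],[0,0,0],[0,0,0],[0,0,0],[0,0,0],[0,0,0],[0,0,0]]' --grip '[0,0,0,0,0,0,0,0,0,0]'

```text
time_s: 5.2
eef_pos: [0.5911, -0.0166, 0.1182]
eef_rot: [0.002, 0.754, 0.656, 0.001]
wrist_force: [-0.2, -0.2, -0.8]
opening: 0.688
grasp_force: 64.8
```

```bash
cat >> h.py <<'E'
def jig(x,y): 
    a=np.radians(17.8);return 564+x*np.cos(a)-y*np.sin(a),286+x*np.sin(a)+y*np.cos(a)
E
python3 - <<'E'
from h import *
c=cam("side");cv2.imwrite("pics/s3.png",cv2.resize(c["color"][150:290,220:410,::-1],(760,560)))
goto(*jig(-18,-12),75,17.8)
E
```

```text
t 5.25 pos [590.1 -16.4 116.6] F [ 1.   0.6 -0.9] open 0.689 gf 64.8
shift [277.3 -78.8  41.4] turn [ 0.002   0.0007 -0.4496]
```

View pics/s3.png

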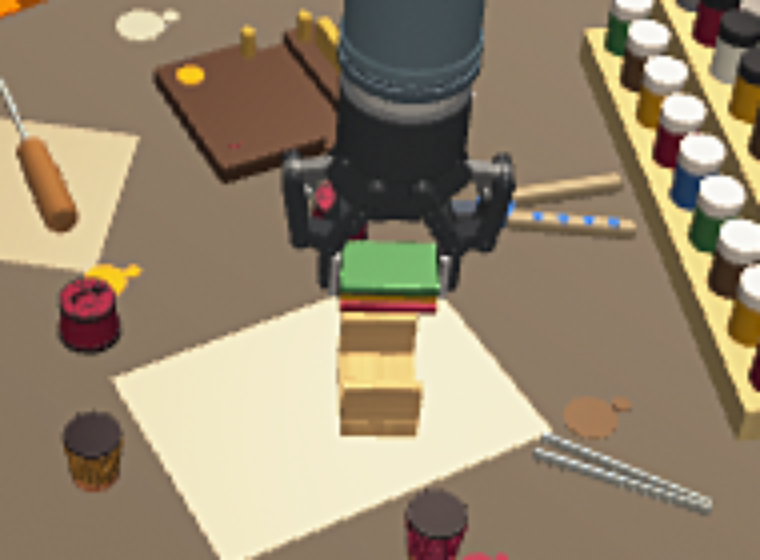

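All four blanks are held at crop (390,275) and the rack is empty. Next I'll carry them to the jig.

Emit:
play_rows --xyz '[[35,-10,0],[75,-21,0],[115,-33,0],[155,-44,0],[195,-55,0],[235,-67,5],[262,-75,15],[277,-79,30],[277,-79,41],[277,-79,41]]' --rot '[[0,0,-0.06],[0,0,-0.12],[0,0,-0.18],[0,0,-0.25],[0,0,-0.31],[0,0,-0.38],[0,0,-0.43],[0,0,-0.45],[0,0,-0.45],[0,0,-0.45]]' --grip '[0,0,0,0,0,0,0,0,0,0]'

```text
time_s: 6.5
eef_pos: [0.5487, 0.2677, 0.0726]
eef_rot: [-0.001, 0.59, 0.808, -0.001]
wrist_force: [0.4, -1.4, 0.0]
opening: 0.692
grasp_force: 64.8
```

```bash
python3 - <<'E'
from h import *
goto(*jig(-18,-12),31,17.8)
c=cam("side");W=pts(c)*1000
h=cv2.cvtColor(c["color"],cv2.COLOR_RGB2HSV)
p=readout.get_obs()["eef_pos"]*1000
a=np.radians(17.8);d=W-p;l=d[...,0]*np.cos(a)+d[...,1]*np.sin(a);w=-d[...,0]*np.sin(a)+d[...,1]*np.cos(a)
near=(abs(l)<29)&(abs(w)<35)
m=near&(h[...,0]>45)&(h[...,0]<90)&(h[...,1]>90);print("green z",np.percentile(d[m][:,2],[5,50,95]),"w",np.percentile(w[m],[2,98]))
m=near&((h[...,0]>165)|(h[...,0]<5))&(h[...,1]>120);print("crimson",m.sum(),d[m][:,2].min() if m.any() else 0,np.median(w[m]))
E
```

```text
t 6.5 pos [548.7 267.7  72.6] F [ 0.4 -1.4  0. ] open 0.692 gf 64.8
shift [ 0.8  2.3 41.6] turn [-0.0035  0.0002 -0.001 ]
green z [ 6.3225379  10.25914177 12.90508809] w [-24.38409716  16.14305642]
crimson 41 -57.150533638217055 -20.444534813074515
```

Emit:
play_rows --xyz '[[0,2,12],[0,2,24],[0,2,34],[0,2,40],[0,2,43],[0,2,43.7],[0,2,43.7],[0,2,43.7],[0,2,43.7],[0,2,43.7]]' --rot '[[0,0,0],[0,0,0],[0,0,0],[0,0,0],[0,0,0],[0,0,0],[0,0,0],[0,0,0],[0,0,0],[0,0,0]]' --grip '[0,0,0,0,0,0,0,0,0.72,0.85]'

```text
time_s: 7.8
eef_pos: [0.5518, 0.2696, 0.0311]
eef_rot: [0.0, 0.589, 0.808, 0.0]
wrist_force: [0.4, -0.5, 0.3]
opening: 0.85
grasp_force: 0.0
```

Emit:
play_rows --xyz '[[0,0,0],[0,0,0],[0,0,0],[0,0,-10],[0,0,-25],[0,0,-45],[0,0,-60],[0,0,-60],[0,0,-60],[0,0,-60]]' --rot '[[0,0,0],[0,0,0],[0,0,0],[0,0,0],[0,0,0],[0,0,-0.15],[0,0,-0.3],[0,0,-0.45],[0,0,-0.6],[0,0,-0.75]]' --grip '[1,1,1,1,1,1,1,1,1,1]'

```text
time_s: 9.05
eef_pos: [0.5521, 0.2697, 0.0924]
eef_rot: [0.001, 0.25, 0.968, 0.0]
wrist_force: [0.1, 0.2, -0.7]
opening: 1.002
grasp_force: 0.0
```

```bash
python3 - <<'E'
from h import *
goto(*jig(-18,-14),27,107.8)
c=cam("side");cv2.imwrite("pics/s4.png",cv2.resize(c["color"][130:230,225:385,::-1],(800,500)))
W=pts(c)*1000
h=cv2.cvtColor(c["color"],cv2.COLOR_RGB2HSV)
a=np.radians(17.8);d=W-[564,286,0];l=d[...,0]*np.cos(a)+d[...,1]*np.sin(a);w=-d[...,0]*np.sin(a)+d[...,1]*np.cos(a)
m=(abs(l)<60)&(abs(w)<60)&(h[...,0]>45)&(h[...,0]<90)&(h[...,1]>90)
print(m.sum(),"z",np.percentile(W[m][:,2],[5,50,95]),"l",np.percentile(l[m],[2,98]),"w",np.percentile(w[m],[2,98]))
E
```

```text
t 9.05 pos [552.1 269.7  92.4] F [ 0.1  0.2 -0.7] open 1.002 gf 0.0
shift [-0.3 -2.8 65.4] turn [ 7.000e-04  1.800e-03 -8.155e-01]
180 z [36.54389809 39.55459745 42.40723212] l [-46.34109325  11.99524849] w [-34.7573215    4.25093109]
```

View pics/s4.png

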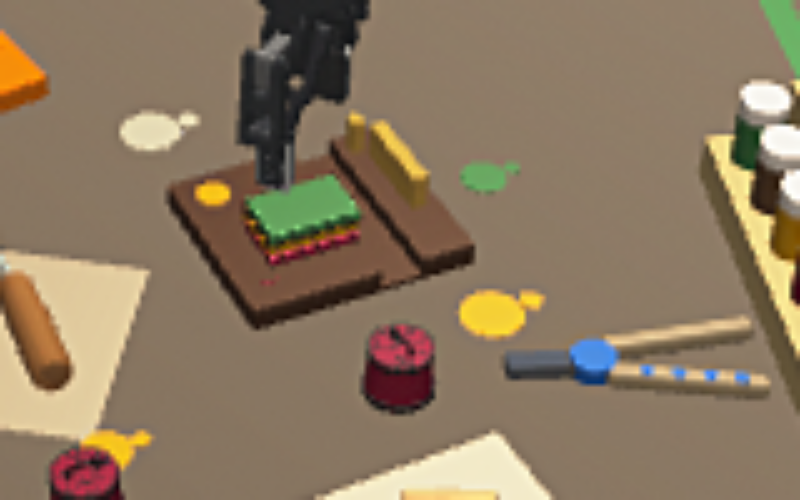

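The pile sits on the board at about crop (303,220), at roughly (-17,-15) mm in the jig frame. Next comes the grip on its long sides.

Emit:
play_rows --xyz '[[-1.7,-2.8,0],[-1.7,-2.8,0],[-1.7,-2.8,0],[-1.7,-2.8,5],[-1.7,-2.8,15],[-1.7,-2.8,28],[-1.7,-2.8,42],[-1.7,-2.8,52],[-1.7,-2.8,59.4],[-1.7,-2.8,59.4]]' --rot '[[0,0,-0.15],[0,0,-0.3],[0,0,-0.45],[0,0,-0.6],[0,0,-0.75],[0,0,-0.815],[0,0,-0.815],[0,0,-0.815],[0,0,-0.815],[0,0,-0.815]]' --grip '[1,1,1,1,1,1,1,1,1,1]'

```text
time_s: 10.35
eef_pos: [0.5513, 0.2662, 0.0307]
eef_rot: [-0.001, -0.152, 0.988, -0.0]
wrist_force: [-0.0, 0.9, -0.2]
opening: 0.998
grasp_force: 0.0
```

```bash
python3 - <<'E'
from h import *
goto(*jig(-17,-15),33,107.8)
E
```

```text
t 10.35 pos [551.3 266.2  30.7] F [-0.   0.9 -0.2] open 0.998 gf 0.0
shift [-1.2 -0.  -2.3] turn [ 0.0001 -0.0012 -0.0061]
```

Emit:
play_rows --xyz '[[-1,0,-2.3],[-1,0,-2.3],[-1,0,-2.3],[-1,0,-2.3],[-1,0,-2.3],[-1,0,-2.3],[-1,0,-2.3],[-1,0,-2.3],[-1,0,-2.3],[-1,0,-2.3]]' --rot '[[0,0,-0.006],[0,0,-0.006],[0,0,-0.006],[0,0,-0.006],[0,0,-0.006],[0,0,-0.006],[0,0,-0.006],[0,0,-0.006],[0,0,-0.006],[0,0,-0.006]]' --grip '[1,0.85,0.75,0.65,0.6,0.5,0.4,0.2,0,0]'

```text
time_s: 11.6
eef_pos: [0.5529, 0.2667, 0.034]
eef_rot: [0.0, -0.155, 0.988, 0.0]
wrist_force: [0.1, 0.4, 3.0]
opening: 0.454
grasp_force: 62.0
```

```bash
python3 - <<'E'
from h import *
goto(*jig(24,-15),33,107.8)
c=cam("side");cv2.imwrite("pics/s5.png",cv2.resize(c["color"][130:230,225:385,::-1],(800,500)))
E
```

```text
t 11.6 pos [552.9 266.7  34. ] F [0.1 0.4 3. ] open 0.454 gf 62.0
shift [-40.5  -0.    1. ] turn [-0.      0.0006  0.0006]
```

View pics/s5.png

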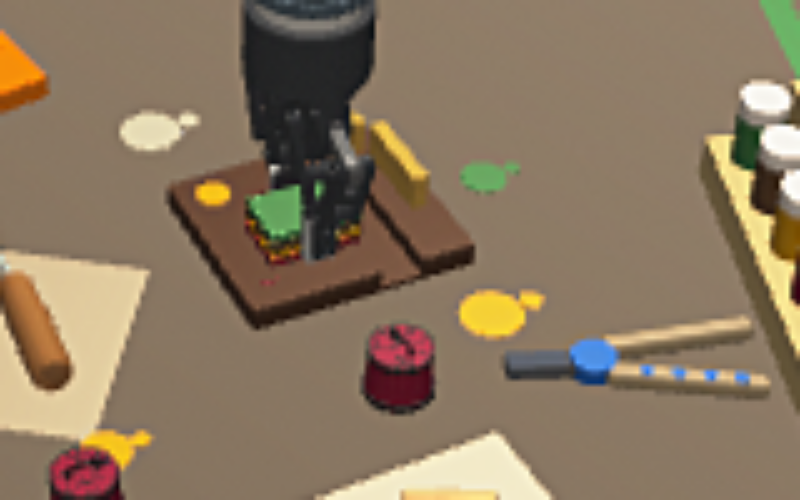

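The gripper holds the pile by its long sides at crop (310,220) with an opening of about 39 mm, so the edges are squeezed flush. Next I'll slide toward the end stop.

Emit:
play_rows --xyz '[[0,0,-1],[-6,0,-1],[-14,0,-1],[-22,0,-1],[-30,0,-1],[-35,0,-1],[-38,0,-1],[-39,0,-1],[-39.5,0,-1],[-40,0,-1]]' --rot '[[0,0,0],[0,0,0],[0,0,0],[0,0,0],[0,0,0],[0,0,0],[0,0,0],[0,0,0],[0,0,0],[0,0,0]]' --grip '[0,0,0,0,0,0,0,0,0,0]'

```text
time_s: 12.9
eef_pos: [0.5906, 0.2788, 0.0347]
eef_rot: [-0.0, -0.155, 0.988, -0.0]
wrist_force: [-0.1, 0.4, -0.2]
opening: 0.456
grasp_force: 61.6
```

Emit:
play_rows --xyz '[[0,0,0],[-0.3,0,0],[-0.5,0,0],[-0.7,0,0],[-0.9,0,0],[-1.1,0,0],[-1.3,0,0],[-1.5,0,0],[-1.5,0,0],[-1.5,0,0]]' --rot '[[0,0,0],[0,0,0],[0,0,0],[0,0,0],[0,0,0],[0,0,0],[0,0,0],[0,0,0],[0,0,0],[0,0,0]]' --grip '[0,0,0,0,0,0,0,0,0,0]'

```text
time_s: 14.15
eef_pos: [0.5921, 0.2793, 0.0347]
eef_rot: [-0.0, -0.155, 0.988, 0.0]
wrist_force: [0.0, 0.5, 0.3]
opening: 0.452
grasp_force: 61.6
```

```bash
python3 - <<'E'
from h import *
goto(*jig(25,23),34,107.8)
E
```

```text
t 14.15 pos [592.1 279.3  34.7] F [0.  0.5 0.3] open 0.452 gf 61.6
shift [-0.3 38.   0.7] turn [ 0.     -0.      0.0005]
```

Emit:
play_rows --xyz '[[0,4,0],[0,10,0],[0,18,0],[0,26,0],[0,32,0],[0,35,0],[-0.5,35,0],[-1,35,0],[-1.5,35,0],[-1.5,35,0]]' --rot '[[0,0,0],[0,0,0],[0,0,0],[0,0,0],[0,0,0],[0,0,0],[0,0,0],[0,0,0],[0,0,0],[0,0,0]]' --grip '[0,0,0,0,0,0,0,0,0,0]'

```text
time_s: 15.4
eef_pos: [0.583, 0.3129, 0.0347]
eef_rot: [0.0, -0.155, 0.988, -0.0]
wrist_force: [-0.5, 0.2, -0.5]
opening: 0.451
grasp_force: 61.6
```

Emit:
play_rows --xyz '[[-0.3,0,0],[-0.6,0,0],[-0.9,0,0],[-1.2,0,0],[-1.2,0.3,0],[-1.2,0.6,0],[-1.2,0.9,0],[-1.2,1.2,0],[-1.2,1.5,0],[-1.2,1.5,0]]' --rot '[[0,0,0],[0,0,0],[0,0,0],[0,0,0],[0,0,0],[0,0,0],[0,0,0],[0,0,0],[0,0,0],[0,0,0]]' --grip '[0,0,0,0,0,0,0,0,0,0]'

```text
time_s: 16.65
eef_pos: [0.5827, 0.3142, 0.0341]
eef_rot: [-0.001, -0.155, 0.988, -0.001]
wrist_force: [-2.4, -3.7, -0.7]
opening: 0.456
grasp_force: 61.6
```

```bash
python3 - <<'E'
from h import *
goto(*jig(25,25),34,107.8)
o=readout.get_obs()["wrist_force"];a=np.radians(17.8)
print("Fjig",o[0]*np.cos(a)+o[1]*np.sin(a),-o[0]*np.sin(a)+o[1]*np.cos(a))
E
```

```text
t 16.65 pos [582.7 314.2  34.1] F [-2.4 -3.7 -0.7] open 0.456 gf 61.6
shift [1.5 3.9 0.1] turn [-0.0007 -0.0023  0.0006]
Fjig -3.4422513392888066 -2.811727397127754
```

Emit:
play_rows --xyz '[[0,0.4,0],[0,0.8,0],[0,1.2,0],[0,1.6,0],[0,2,0],[0,2.4,0],[0,2.7,0],[0,3,0],[0,3,0],[0,3,0]]' --rot '[[0,0,0],[0,0,0],[0,0,0],[0,0,0],[0,0,0],[0,0,0],[0,0,0],[0,0,0],[0,0,0],[0,0,0]]' --grip '[0,0,0,0,0,0,0,0,0,0]'

```text
time_s: 17.9
eef_pos: [0.5818, 0.317, 0.0341]
eef_rot: [-0.001, -0.155, 0.988, -0.0]
wrist_force: [-3.0, -4.0, -0.2]
opening: 0.457
grasp_force: 61.6
```

```bash
cat >>h.py <<'E'
def fj():
    goto(*jig(25,25),34,107.8)
    o=readout.get_obs()["wrist_force"];a=np.radians(17.8)
    print("Fjig",o[0]*np.cos(a)+o[1]*np.sin(a),-o[0]*np.sin(a)+o[1]*np.cos(a))
E
python3 -c "
from h import *
fj()"
```

```text
t 17.9 pos [581.8 317.   34.1] F [-3.  -4.  -0.2] open 0.457 gf 61.6
shift [1.4 0.9 0.1] turn [-0.0006 -0.0024  0.0005]
Fjig -4.086056704712851 -2.8540119002914466
```

Emit:
play_rows --xyz '[[0,0.3,0],[0,0.6,0],[0,0.9,0],[0,1.2,0],[0,1.4,0],[0,1.6,0],[0,1.8,0],[0,1.8,0],[0,1.8,0],[0,1.8,0]]' --rot '[[0,0,0],[0,0,0],[0,0,0],[0,0,0],[0,0,0],[0,0,0],[0,0,0],[0,0,0],[0,0,0],[0,0,0]]' --grip '[0,0,0,0,0,0,0,0,0,0]'

```text
time_s: 19.15
eef_pos: [0.5817, 0.3175, 0.0341]
eef_rot: [-0.001, -0.155, 0.988, -0.001]
wrist_force: [-3.4, -7.7, -0.3]
opening: 0.457
grasp_force: 61.7
```

```bash
python3 -c "
from h import *
fj()"
```

```text
t 19.15 pos [581.7 317.5  34.1] F [-3.4 -7.7 -0.3] open 0.457 gf 61.7
shift [1.5 0.4 0.1] turn [-0.0025 -0.0027  0.0005]
Fjig -5.61504977256244 -6.255277747103779
```

Emit:
play_rows --xyz '[[-0.3,0.3,0.5],[-0.3,0.3,1],[-0.3,0.3,1],[-0.3,0.3,1],[0,0,1],[0,0,1],[0,0,1],[0,0,1],[0,0,1],[0,0,1]]' --rot '[[0,0,0],[0,0,0],[0,0,0],[0,0,0],[0,0,0],[0,0,0],[0,0,0],[0,0,0],[0,0,0],[0,0,0]]' --grip '[0,0,0,0,0,0.5,0.6,0.7,0.85,1]'

```text
time_s: 20.4
eef_pos: [0.5821, 0.3196, 0.0337]
eef_rot: [0.0, -0.155, 0.988, 0.0]
wrist_force: [0.2, 0.1, -0.8]
opening: 1.0
grasp_force: 0.0
```

Emit:
play_rows --xyz '[[0,0,0],[0,0,-12],[0,0,-30],[0,0,-55],[0,0,-90],[0,0,-130],[0,0,-170],[0,0,-190],[0,0,-190],[0,0,-190]]' --rot '[[0,0,0],[0,0,0],[0,0,0],[0,0,0],[0,0,0],[0,0,0],[0,0,0],[0,0,0],[0,0,0],[0,0,0]]' --grip '[1,1,1,1,1,1,1,1,1,1]'

```text
time_s: 21.65
eef_pos: [0.5812, 0.3191, 0.2219]
eef_rot: [-0.001, -0.155, 0.988, -0.0]
wrist_force: [-0.1, -0.1, -0.3]
opening: 1.002
grasp_force: 0.0
```

```bash
python3 - <<'E'
from h import *
fj()
c=cam("side");cv2.imwrite("pics/s6.png",cv2.resize(c["color"][130:220,245:365,::-1],(800,600),interpolation=cv2.INTER_CUBIC))
W=pts(c)*1000
h=cv2.cvtColor(c["color"],cv2.COLOR_RGB2HSV)
v,u=np.mgrid[:420,:560]
m=(abs(W[...,0]-582)<50)&(abs(W[...,1]-317)<45)&(h[...,0]>45)&(h[...,0]<90)&(h[...,1]>90)
# cast onto plane z=40
K=c["camera_matrix"];T=c["extrinsics"]
P=np.array([ray(c,a,b,.040)*1000 for a,b in zip(u[m],v[m])])[:,:2]
print(m.sum(),fit(P,np.radians(17.8)),cv2.minAreaRect(P.astype(np.float32)),"exp",jig(25,25))
E
```

```text
t 21.65 pos [581.2 319.1 221.9] F [-0.1 -0.1 -0.3] open 1.002 gf 0.0
shift [  0.9  -1.3 187.9] turn [-0.     -0.0028  0.0005]
Fjig -0.14903820150624514 -0.07573512019356776
165 (array([581.48567491, 314.78181232]), np.float64(0.32152220546532106), (np.float64(55.59355433956671), np.float64(37.38082755843061))) ((581.2847290039062, 315.29608154296875), (59.744022369384766, 43.11827850341797), 17.94919204711914) exp (np.float64(580.1608521944759), np.float64(317.4456174426311))
```

View pics/s6.png

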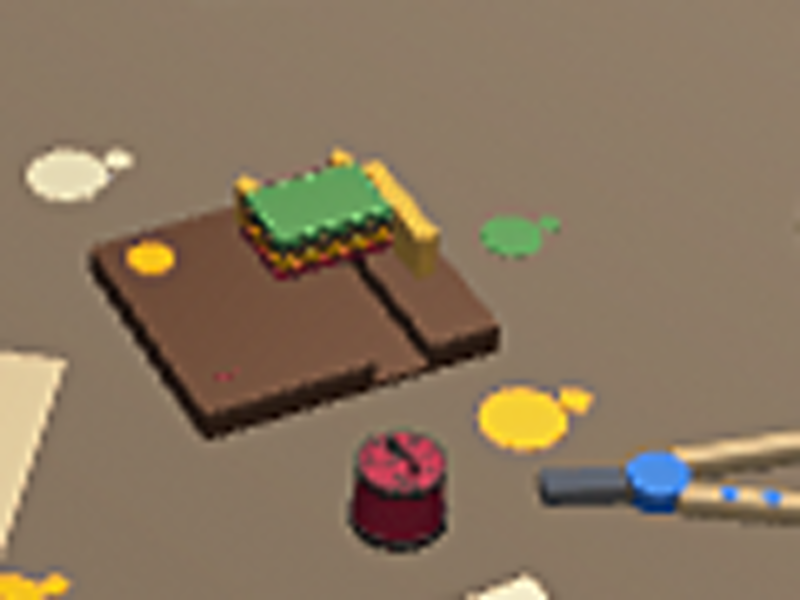

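The pack sits flush in the corner, with its green top at (318,205), the end stop at (400,215) and the posts at (245,190) and (343,158). I'll tap it once from the −x end with closed fingers to make sure every blank is seated lengthwise.

Emit:
play_rows --xyz '[[25,-1,20],[50,-2,50],[51,-2,90],[51,-2,130],[51,-2,160],[51,-2,175],[51,-2,182],[51,-2,184],[51,-2,184],[51,-2,184]]' --rot '[[0,0,0],[0,0,0],[0,0,0],[0,0,0],[0,0,0],[0,0,0],[0,0,0],[0,0,0],[0,0,0],[0,0,0]]' --grip '[0,0,0,0,0,0,0,0,0,0]'

```text
time_s: 22.95
eef_pos: [0.5348, 0.3022, 0.0408]
eef_rot: [0.001, -0.155, 0.988, 0.0]
wrist_force: [-0.2, 0.1, 0.7]
opening: -0.002
grasp_force: 0.0
```

```bash
python3 -c "
from h import *
fj()"
```

```text
t 22.95 pos [534.8 302.2  40.8] F [-0.2  0.1  0.7] open -0.002 gf 0.0
shift [-47.8   0.6   6.9] turn [0.0001 0.0018 0.0005]
Fjig -0.15787823711285223 0.123964431563544
```

Emit:
play_rows --xyz '[[0,0,2],[0,0,3],[-2,0,3],[-4,0,3],[-5,0,3],[-5.5,0,3],[-6,0,3],[-6.5,0,3],[-7,0,3],[-7,0,3]]' --rot '[[0,0,0],[0,0,0],[0,0,0],[0,0,0],[0,0,0],[0,0,0],[0,0,0],[0,0,0],[0,0,0],[0,0,0]]' --grip '[0,0,0,0,0,0,0,0,0,0]'

```text
time_s: 24.2
eef_pos: [0.5408, 0.3041, 0.0367]
eef_rot: [0.0, -0.155, 0.988, -0.0]
wrist_force: [-0.3, 0.7, -0.6]
opening: -0.004
grasp_force: 0.0
```

```bash
python3 -c "
from h import *
fj()"
```

```text
t 24.2 pos [540.8 304.1  36.7] F [-0.3  0.7 -0.6] open -0.004 gf 0.0
shift [-41.5   0.7   2.7] turn [-0.      0.0001  0.0005]
Fjig -0.11847269439932653 0.7615263785592197
```

Emit:
play_rows --xyz '[[-0.4,0,0],[-0.8,0,0],[-1.2,0,0],[-1.5,0,0],[-1.8,0,0],[-2.1,0,0],[-2.4,0,0],[-2.7,0,0],[-2.7,0,0],[-2.7,0,0]]' --rot '[[0,0,0],[0,0,0],[0,0,0],[0,0,0],[0,0,0],[0,0,0],[0,0,0],[0,0,0],[0,0,0],[0,0,0]]' --grip '[0,0,0,0,0,0,0,0,0,0]'

```text
time_s: 25.45
eef_pos: [0.543, 0.3048, 0.0366]
eef_rot: [-0.0, -0.155, 0.988, -0.0]
wrist_force: [-2.3, -1.2, 1.7]
opening: 0.002
grasp_force: 1.5
```

```bash
python3 -c "
from h import *
fj()"
```

```text
t 25.45 pos [543.  304.8  36.6] F [-2.3 -1.2  1.7] open 0.002 gf 1.5
shift [-39.3   0.7   2.5] turn [-0.     -0.0009  0.0006]
Fjig -2.5518515016632684 -0.466572664088727
```

Emit:
play_rows --xyz '[[-0.4,0,0],[-0.8,0,0],[-1.2,0,0],[-1.6,0,0],[-1.6,0,0],[-1.6,0,0],[-1.6,0,0],[-1.6,0,0],[-1.6,0,0],[-1.6,0,0]]' --rot '[[0,0,0],[0,0,0],[0,0,0],[0,0,0],[0,0,0],[0,0,0],[0,0,0],[0,0,0],[0,0,0],[0,0,0]]' --grip '[0,0,0,0,0,0,0,0,0,0]'

```text
time_s: 26.7
eef_pos: [0.543, 0.3049, 0.0364]
eef_rot: [-0.002, -0.155, 0.988, -0.0]
wrist_force: [-9.3, -4.0, 6.0]
opening: 0.002
grasp_force: 4.7
```

Emit:
play_rows --xyz '[[3,0,0],[6,0,0],[6,0,-20],[6,0,-45],[0,0,-60],[-18,0.5,-60],[-36,1,-60],[-40,1,-60],[-40,1,-60],[-40,1,-60]]' --rot '[[0,0,0],[0,0,0],[0,0,0],[0,0,0],[0,0,0],[0,0,0],[0,0,0],[0,0,0],[0,0,0],[0,0,0]]' --grip '[0,0,0,0,0.3,0.7,1,1,1,1]'

```text
time_s: 27.95
eef_pos: [0.5821, 0.3184, 0.0966]
eef_rot: [-0.0, -0.155, 0.988, -0.0]
wrist_force: [0.4, -0.6, 0.3]
opening: 0.996
grasp_force: 0.0
```

```bash
python3 -c "
from h import *
fj()"
```

```text
t 27.95 pos [582.1 318.4  96.6] F [ 0.4 -0.6  0.3] open 0.996 gf 0.0
shift [ 2.1 -0.4 62.6] turn [ 0.     -0.0008  0.0006]
Fjig 0.2294412164624018 -0.6989521252371473
```

Emit:
play_rows --xyz '[[1.5,-0.6,5],[1.5,-0.6,20],[1.5,-0.6,38],[1.5,-0.6,52],[1.5,-0.6,60],[1.5,-0.6,63],[1.5,-0.6,63.4],[1.5,-0.6,63.4],[1.5,-0.6,63.4],[1.5,-0.6,63.4]]' --rot '[[0,0,0],[0,0,0],[0,0,0],[0,0,0],[0,0,0],[0,0,0],[0,0,0],[0,0,0],[0,0,0],[0,0,0]]' --grip '[1,1,1,1,1,1,1,1,0.8,0.6]'

```text
time_s: 29.2
eef_pos: [0.5816, 0.3176, 0.0337]
eef_rot: [0.0, -0.155, 0.988, 0.0]
wrist_force: [0.4, 0.5, -0.0]
opening: 0.611
grasp_force: 0.0
```

Emit:
play_rows --xyz '[[0,0,0],[0,0,0],[0,0,0],[0,0,0],[0,0,0],[0,0,-3],[0,0,-10],[0,0,-25],[0,0,-50],[0,0,-75]]' --rot '[[0,0,0],[0,0,0],[0,0,0],[0,0,0],[0,0,0],[0,0,0],[0,0,0],[0,0,0],[0,0,0],[0,0,0]]' --grip '[0.5,0.4,0.2,0,0,0,0,0,0,0]'

```text
time_s: 30.45
eef_pos: [0.5816, 0.3179, 0.1101]
eef_rot: [0.0, -0.155, 0.988, 0.0]
wrist_force: [0.2, 0.2, -1.5]
opening: 0.454
grasp_force: 62.0
```

```bash
python3 - <<'E'
from h import *
fj()
c=cam("side");cv2.imwrite("pics/s7.png",cv2.resize(c["color"][110:200,245:365,::-1],(800,600),interpolation=cv2.INTER_CUBIC))
goto(545.2,-255,110,69.1)
E
```

```text
t 30.45 pos [581.6 317.9 110.1] F [ 0.2  0.2 -1.5] open 0.454 gf 62.0
shift [ 1.6 -0.1 76.1] turn [0.0005 0.001  0.0005]
Fjig 0.2681711883873476 0.13998427243225242
t 30.5 pos [583.8 318.8 114.4] F [2.7 1.2 2.1] open 0.463 gf 62.0
shift [ 212.5 -534.4    2.6] turn [0.0029 0.0065 0.6762]
```

View pics/s7.png

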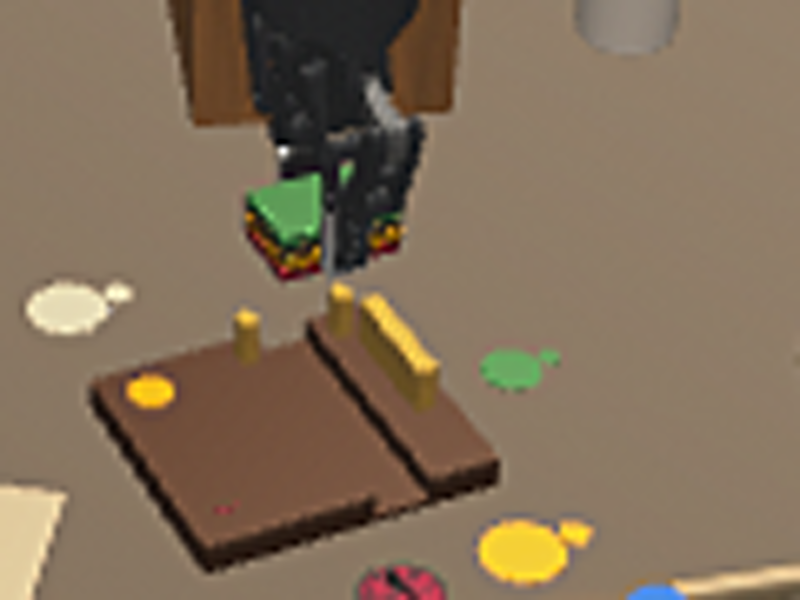

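All four blanks are held in line at crop (325,230) and the jig is empty. Carrying them to the cradle. The ten picture views are used up, so from here I'll check by numbers.

Emit:
play_rows --xyz '[[10,-26,0],[30,-76,0],[52,-131,0],[74,-187,0],[96,-242,0],[118,-297,0],[140,-352,0],[162,-407,0],[180,-453,0],[192,-483,0]]' --rot '[[0,0,0.03],[0,0,0.1],[0,0,0.17],[0,0,0.24],[0,0,0.31],[0,0,0.38],[0,0,0.45],[0,0,0.52],[0,0,0.58],[0,0,0.62]]' --grip '[0,0,0,0,0,0,0,0,0,0]'

```text
time_s: 31.75
eef_pos: [0.5466, -0.2036, 0.109]
eef_rot: [0.001, 0.156, 0.988, -0.0]
wrist_force: [-0.1, 0.4, -0.6]
opening: 0.462
grasp_force: 62.0
```

```bash
python3 - <<'E'
from h import *
goto(545.2,-255,85,69.1)
E
```

```text
t 31.75 pos [ 546.6 -203.6  109. ] F [-0.1  0.4 -0.6] open 0.462 gf 62.0
shift [-14.4 -49.4  24.1] turn [-0.0002  0.0018  0.0525]
```

Emit:
play_rows --xyz '[[-4,-14,0],[-9,-30,3],[-13,-42,8],[-16,-49.4,15],[-16,-49.4,22],[-16,-49.4,24],[-16,-49.4,24],[-16,-49.4,24],[-16,-49.4,24],[-16,-49.4,24]]' --rot '[[0,0,0.02],[0,0,0.035],[0,0,0.05],[0,0,0.0525],[0,0,0.0525],[0,0,0.0525],[0,0,0.0525],[0,0,0.0525],[0,0,0.0525],[0,0,0.0525]]' --grip '[0,0,0,0,0,0,0,0,0,0]'

```text
time_s: 33.0
eef_pos: [0.5469, -0.253, 0.0845]
eef_rot: [0.0, 0.18, 0.984, -0.0]
wrist_force: [0.2, -0.1, -1.9]
opening: 0.456
grasp_force: 62.0
```

```bash
python3 - <<'E'
from h import *
goto(545.2,-255,34,69.1)
p=readout.get_obs()["eef_pos"]*1000
a=np.radians(-20.9)
for n in("side","top"):
    c=cam(n);W=pts(c)*1000
    h=cv2.cvtColor(c["color"],cv2.COLOR_RGB2HSV).astype(int)
    for nm,ref,zlo,zhi in(("pack",p,-22,14),("crad",np.array([545.2,-255,0]),5,55)):
        d=W-ref;l=d[...,0]*np.cos(a)+d[...,1]*np.sin(a);w=-d[...,0]*np.sin(a)+d[...,1]*np.cos(a)
        near=(abs(l)<50)&(abs(w)<34)&(d[...,2]>zlo)&(d[...,2]<zhi)
        if nm=="pack":
            for k,m in(("green",(h[...,0]>45)&(h[...,0]<90)&(h[...,1]>90)),("red/och/brown",((h[...,0]<35)|(h[...,0]>160))&(h[...,1]>110))):
                m=m&near
                if m.sum()>5: print(n,k,m.sum(),"l",np.percentile(l[m],[1,99]).round(1),"w",np.percentile(w[m],[1,99]).round(1),"z",np.percentile(d[m][:,2],[2,50,98]).round(1))
        else:
            m=near&(h[...,0]>100)&(h[...,0]<125)&(h[...,1]>120)
            for s in(-1,1):
                q=m&(s*l>10); q2=q&(d[...,2]>40)
                if q.sum()>5: print(n,"cheek",s,q.sum(),"l",np.percentile(l[q],[1,99]).round(1),"top l",(np.percentile(l[q2],[1,99]).round(1) if q2.sum() else None),"w",np.percentile(w[q],[1,99]).round(1))
E
```

```text
t 33.0 pos [ 546.9 -253.    84.5] F [ 0.2 -0.1 -1.9] open 0.456 gf 62.0
shift [ 0.9 -2.5 50.5] turn [-0.0001  0.0004  0.0036]
side green 209 l [-29.5  29.9] w [-19.4  20.2] z [1.8 6.3 9.1]
side red/och/brown 63 l [-28.6  30. ] w [-21.3 -16.7] z [-17.1  -8.5   0.6]
side cheek -1 132 l [-41.8 -32.3] top l [-41.8 -32.6] w [-25.7  24.1]
side cheek 1 124 l [38.  47.2] top l [37.9 47.2] w [-25.8  24.4]
```

Emit:
play_rows --xyz '[[-1.3,-3,0],[-1.3,-3,8],[-1.3,-3,18],[-1.3,-3,28],[-1.3,-3,36],[-1.3,-3,43],[-1.3,-3,47],[-1.3,-3,50],[-1.3,-3,51.5],[-1.3,-3,51.5]]' --rot '[[0,0,0],[0,0,0],[0,0,0],[0,0,0],[0,0,0],[0,0,0],[0,0,0],[0,0,0],[0,0,0],[0,0,0]]' --grip '[0,0,0,0,0,0,0,0,0,0]'

```text
time_s: 34.35
eef_pos: [0.547, -0.2563, 0.0329]
eef_rot: [0.0, 0.18, 0.984, -0.0]
wrist_force: [0.5, 0.4, -1.5]
opening: 0.456
grasp_force: 62.0
```

```bash
python3 - <<'E'
from h import *
goto(545.2,-255,31.7,69.1)
E
```

```text
t 34.35 pos [ 547.  -256.3   32.9] F [ 0.5  0.4 -1.5] open 0.456 gf 62.0
shift [2.1 0.5 1.2] turn [-0.0001  0.0002  0.0035]
```

Lowering to the floor, then opening slowly.

Emit:
play_rows --xyz '[[0,0,0.4],[0,0,0.8],[0,0,1.2],[0,0,1.5],[0,0,1.5],[0,0,1.5],[0,0,1.5],[0,0,1.5],[0,0,1.5],[0,0,1.5]]' --rot '[[0,0,0],[0,0,0],[0,0,0],[0,0,0],[0,0,0],[0,0,0],[0,0,0],[0,0,0],[0,0,0],[0,0,0]]' --grip '[0,0,0,0,0,0,0,0,0,0]'

```text
time_s: 35.6
eef_pos: [0.547, -0.2562, 0.0317]
eef_rot: [0.0, 0.18, 0.984, -0.0]
wrist_force: [-2.7, 1.2, 5.3]
opening: 0.456
grasp_force: 62.8
```

Emit:
play_rows --xyz '[[0,0,0],[0,0,0],[0,0,0],[0,0,0],[0,0,0],[0,0,0],[0,0,0],[0,0,0],[0,0,0],[0,0,0]]' --rot '[[0,0,0],[0,0,0],[0,0,0],[0,0,0],[0,0,0],[0,0,0],[0,0,0],[0,0,0],[0,0,0],[0,0,0]]' --grip '[0.45,0.48,0.52,0.58,0.65,0.75,0.85,1,1,1]'

```text
time_s: 36.85
eef_pos: [0.5469, -0.2562, 0.0313]
eef_rot: [-0.0, 0.18, 0.984, 0.0]
wrist_force: [-0.6, 0.6, 0.4]
opening: 0.999
grasp_force: 0.0
```

Emit:
play_rows --xyz '[[0,0,-5],[0,0,-15],[0,0,-30],[0,0,-55],[0,0,-90],[0,0,-130],[0,0,-165],[0,0,-180],[0,0,-180],[0,0,-180]]' --rot '[[0,0,0],[0,0,0],[0,0,0],[0,0,0],[0,0,0],[0,0,0],[0,0,0],[0,0,0],[0,0,0],[0,0,0]]' --grip '[1,1,1,1,1,1,1,1,1,1]'

```text
time_s: 38.1
eef_pos: [0.5461, -0.2557, 0.2096]
eef_rot: [-0.001, 0.18, 0.984, 0.001]
wrist_force: [1.0, 0.3, -0.6]
opening: 1.004
grasp_force: 0.0
```

```bash
python3 - <<'E'
from h import *
goto(545.2,-255,31.7,69.1)
a=np.radians(-20.9)
c=cam("side");W=pts(c)*1000;h=cv2.cvtColor(c["color"],cv2.COLOR_RGB2HSV).astype(int)
d=W-[545.2,-255,0];l=d[...,0]*np.cos(a)+d[...,1]*np.sin(a);w=-d[...,0]*np.sin(a)+d[...,1]*np.cos(a)
near=(abs(l)<50)&(abs(w)<34)&(d[...,2]>8)&(d[...,2]<60)
H=h[...,0];S=h[...,1]
for k,m in(("green",(H>45)&(H<90)&(S>90)),("yellow",(H>15)&(H<30)&(S>130)),("crimson",((H>165)|(H<4))&(S>130)),("brown",(H>4)&(H<15)&(h[...,2]<120)),("blue",(H>100)&(H<125)&(S>120))):
    m=m&near
    if m.sum()>3: 
        z=W[...,2][m];print(k,m.sum(),"l",np.percentile(l[m],[1,99]).round(1),"w",np.percentile(w[m],[1,50,99]).round(1),"z",np.percentile(z,[2,50,98]).round(1))
        if k=="green": print(fit(W[m][:,:2],a))
E
```

```text
t 38.1 pos [ 546.1 -255.7  209.6] F [ 1.   0.3 -0.6] open 1.004 gf 0.0
shift [  0.6   0.2 177.9] turn [ 0.0007 -0.0026  0.0035]
green 449 l [-26.2  31.6] w [-20.6  -2.   20.3] z [33.9 38.1 41.4]
(array([ 547.33677954, -256.39569656]), np.float64(-0.3475698215857995), (np.float64(57.267219608116534), np.float64(38.698097567907524)))
yellow 39 l [-26.9  30.4] w [-21.3 -19.6 -17.1] z [19.8 25.2 28.8]
crimson 23 l [-26.   29.3] w [-21.5 -19.3 -18.6] z [13.8 16.5 20.3]
brown 30 l [-26.1  45.2] w [-21.3 -19.4   8.9] z [15.4 28.2 36.8]
blue 253 l [-41.7  47.2] w [-26.1 -10.1  23.9] z [ 9.9 43.2 47.6]
```

```bash
python3 -c "
from h import *
print(ctrl.hand_in())"
```

```text
the job is handed in; nothing more can be done
None
```

The squared pack of four blanks is lying flat in the cradle and the job was handed in at about 38 s; the last depth check put the pack within about 1 mm of the cradle's middle with its edges lined up, but no verdict came back.

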